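Lock down the rack by the fridge with its cam key

ROBOT

A 6-joint arm with a two-finger parallel gripper is mounted at the origin on the work surface. World frame = base frame: x ahead of the robot, y to its left, z up, the work surface at z = 0. Lengths are in m, angles in rad, forces in N, time in s.
With the tool pointing down it reaches from about 0.25 to 0.85 m from the base axis. Payload 12.5 kg.
Tool frame: the origin (TCP) lies midway between the tips of the shut fingers; the grasp point (between the pads) lies r.tcp_to_grasp behind it (r.tcp_to_grasp is the distance from the TCP to the grasp point, in m); z points along the fingers, y is the direction in which the jaws open and shut (so a half turn about z gives the same grasp; the last joint's range is limited). The gripper opens to 93 mm and grips with 3 to 60 N. Pads are 15 mm wide; open, the fingers measure 128 mm over their backs; the gripper's body (75 mm by 188 mm) begins 65 mm behind the grasp point.
Start: joints at [1.135, 0.351, 1.652, -0, 1.139, -0.085], TCP at [0.189, 0.517, 0.219] pointing down, gripper open.
Joint ranges: [-2.75, 2.75], [-0.79, 2.1], [0.01, 2.65], [-1.57, 4.71], [0.07, 3.14], [-2.87, 2.87]. Speed limits (rad/s): [2.22, 2.22, 2.79, 3.14, 3.14, 3.14].

INTERFACE

Orientations are given as a unit quaternion [w, x, y, z].
In Python, from workcell import r gives the robot as it stands.
- The arm moves only by the tool jog_arm, never from a script. Its arguments are lists of equal length, an entry for each row: "slide": the shift along the tool's x, y, z in m, a list of three; "twist": the turn, a rotation vector about the tool's x, y, z in rad, a list of three. In form: {"slide": [[tx, ty, tz], ...], "twist": [[wx, wy, wz], ...]}. A call has exactly 10 rows; each row is the pose to reach, as a shift and turn from the pose measured when the call began, along the tool's axes at that moment; what a row does not reach only later rows make up. A row lasts 1/10 s, in which the tool goes at most 50 mm and 8.59 degrees, less where a joint would pass 70% of its speed; a pose out of reach is approached as far as the arm can. A call with a gripper value outside its range is refused whole. "fingers" is the closure in counts, from 0 (fully open) to 255 (shut), set as the call begins (left out, the last holds). The fingers move at their own pace and stop on an object; "newtons" is the grip in N (left out, the last holds). Time passes only in rows, so rows that repeat a pose let the fingers close, or fill a call up. It gives the time, the measured TCP pose, the force and the opening at its end, in the units of the state.
- r.sense(): the state, without advancing time (a new reading comes with each control period).
- r.read_camera(name): name is "scene" or "top"; returns the picture (420x560x3 uint8, red, green, blue); there is no depth.
- r.camera_model(name): a dict with "K" (3x3 intrinsics, pixels), "rvec" (rotation vector, rad) and "tvec" (3), from world to camera coordinates, as OpenCV has them. Camera axes: x right, y down, z forward; pixel columns grow to the right and rows downward; lengths in m; the calibration is good to about 2 mm. A picture is of the moment at which its call begins. camera_model takes no time and is no camera call.
- r.sign_off(): hands the job in, once; it reports no verdict.
The state is a dict: "clock": time; "qpos": joint angles; "qd": joint speeds; "joint_torque": joint torques, N m; "eef_pos": TCP position; "tool_rot": TCP orientation; "force": force on the tool from outside, world axes, zero at the start; "ft_torque": the same for the moment, N m; "grip_width": finger opening in m.
Only numpy, scipy, OpenCV 4.12 (cv2) and the standard library are available. Lean on these libraries where they do the work, as an engineer would, in place of code of your own. Each camera call takes 0.05 s, during which the arm holds its last target. There are 200 camera calls.

TASK

The three-tier rack beside the fridge is held to the shelf by two slotted cam locks, and one of them was left unturned. Take the cam key from its wooden stand, put its blade into the slot of the loose lock, turn it clockwise about a quarter turn until it is fully home, then let go and leave the key standing in that lock. Leave the other lock, which is already home, as it is.

Things in the scene. Friction and masses are not known exactly. Their poses are not given: they have to be found in the camera images.
- key: Upright key: wood handle 42 (x) x 26 (y) x 52 mm high; under it a steel blade 36 (x) x 6 (y) mm, reaching 16 mm below its flat shoulder. Origin: middle of blade's bottom edge, z up; handle 16-68 mm above it. Half-turn symmetric. 90 g. Hangs by its shoulder in a fixed wooden stand 80 x 60 x 26 mm (80 along key x), left of the rack, about 2 mm play; lifts straight out.
- loose_slot (a point): Slot mouth centre on the loose lock's top, 24 mm above the shelf: round steel cam, 53 mm, 4 mm proud of the rack's white base plate. Slot 13 mm wide, 18 deep, along this frame's x, z up, turns with the cam; starts across the row of two locks. Blade enters with key x along slot x, 3.5 mm play each side, till the shoulder rests on the cam; turns 12 deg idle; stands by itself when let go.
- loose_cam (a joint): Turn of the loose lock, rad: 0 to 0.25 at the start, growing clockwise seen from above, stopped at 1.571 where it is fully home (slot along the row of locks). It turns stiffly (about 0.07 N m) and stays where it is left.
- seated_cam (a joint): Turn of the other, identical lock, rad, same sense: already home at 1.5 to 1.57, its slot along the row of locks. It sits in the same plate 100 mm from the loose one, to its left or right; the three tiers start 140 mm to the right of the right-hand lock and stand up to 0.20 m high.
Mind the look-alikes: they are no part of the job. Leave any green look-alike of the key alone. What is shaped like the part that bears seated_cam but purple is not meant.

How it is judged:
By the outcome, as a careful person would: the job done as asked, in the order asked, and still so for the second after the job is handed in, with the robot touching nothing.
It also fails if it takes over 45 s, if anything falls off the work surface, if the arm or the gripper's body presses on something with over 40 N, if the wrist force passes 120 N, or if a joint passes its speed limit or range.

## Working session

There is one attempt and no reset: what is moved stays moved. The work goes in short steps, Python scripts to look and compute and a tool call to move; the robot and the scene stay as the last step left them, time stands still between calls to the robot, and variables do not carry over. Pictures are saved under pics/ and viewed, about 8 in all and at most 12, crops included, and the job is handed in when it is done.

Besides the shell and the picture viewer there is one more tool, called after "Call:" by a JSON object that holds its "api" and its "payload", one argument or row to a line. jog_arm: Moves the arm, as the interface text tells. Its arguments: {"type":"object","properties":{"slide":{"type":"array"},"twist":{"type":"array"},"fingers":{"type":"number"},"newtons":{"type":"number"}},"required":["slide","twist"]}

```bash
mkdir -p pics; ls; cat > h.py <<'E'
import numpy as np, cv2
from workcell import r
def cam(n):
    m=r.camera_model(n); K=np.array(m["K"]); R,_=cv2.Rodrigues(np.array(m["rvec"],float)); return K,R,np.array(m["tvec"],float).ravel()
def proj(n,p):
    K,R,t=cam(n); q=(K@(R@np.atleast_2d(p).T+t[:,None])).T; return q[:,:2]/q[:,2:]
def onz(n,uv,z):
    K,R,t=cam(n); uv=np.atleast_2d(uv).astype(float)
    d=(R.T@np.linalg.inv(K)@np.c_[uv,np.ones(len(uv))].T).T; c=-R.T@t
    return c+d*((z-c[2])/d[:,2:])
def shot(n,f,crop=None,s=1):
    im=r.read_camera(n); cv2.imwrite(f"pics/{f}_raw.png",im[:,:,::-1])
    if crop: u0,v0,u1,v1=crop; im=im[v0:v1,u0:u1]
    if s!=1: im=cv2.resize(im,None,fx=s,fy=s,interpolation=cv2.INTER_CUBIC)
    cv2.imwrite(f"pics/{f}.png",im[:,:,::-1])
E
python3 - <<'E'
from h import *
shot("top","top0",s=1.4); shot("scene","scene0",s=1.4)
s=r.sense(); print({k:np.round(s[k],4) for k in("clock","eef_pos","tool_rot","grip_width","force")}, r.tcp_to_grasp)
for n in("top","scene"):
    K,R,t=cam(n); print(n,-R.T@t,R[2],K[0,0])
E
```

```text
pics
{'clock': np.float64(0.1), 'eef_pos': array([0.1889, 0.5162, 0.2182]), 'tool_rot': array([-1.000e-04,  1.745e-01,  9.847e-01, -5.000e-04]), 'grip_width': np.float64(0.093), 'force': array([ 0.3061,  0.0345, -0.6833])} 0.0188
top [0.38611328 0.11513756 0.85043224] [ 0.09991509  0.02156604 -0.99476222] 456.73721184639857
scene [1.09089217 0.09434298 0.78093649] [-0.63846091  0.02245588 -0.76932659] 517.5763974560792
```

View pics/top0.png

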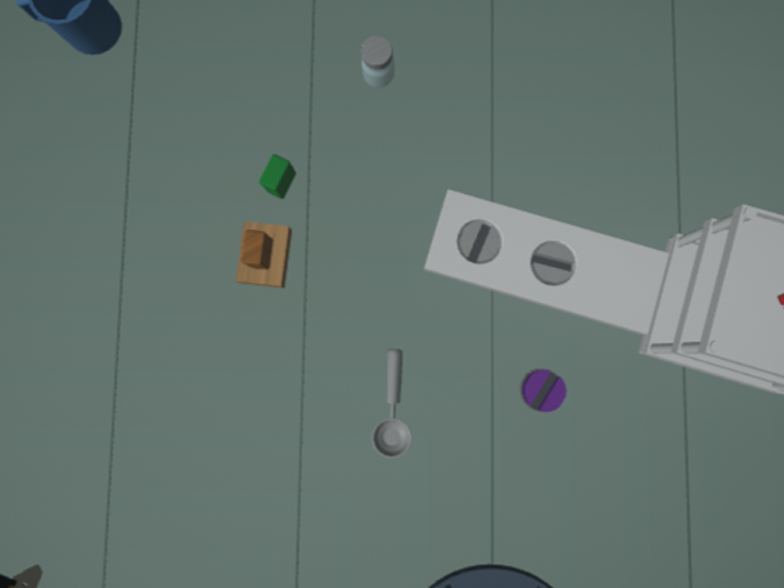

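View pics/scene0.png

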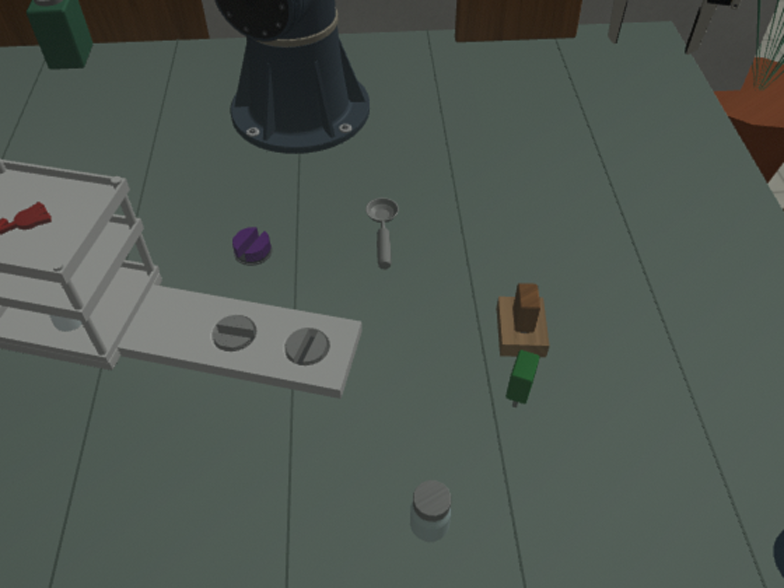

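Top view (zoomed pixels): the wooden key is in its stand at (257,250), with the green look-alike at (278,176). The left lock at (479,242) has its slot across the row, so it is the loose one. The right lock at (553,263) is home, and the purple decoy is at (544,390). Next is one enlarged crop plus measurements.

```bash
python3 - <<'E'
from h import *
im=cv2.imread("pics/top0_raw.png"); 
a=cv2.resize(im[100:215,155:225],None,fx=5,fy=5,interpolation=cv2.INTER_CUBIC)
b=cv2.resize(im[130:245,300:385],None,fx=5,fy=5,interpolation=cv2.INTER_CUBIC)
cv2.imwrite("pics/crop1.png",np.hstack([a,b]))
hsv=cv2.cvtColor(im,cv2.COLOR_BGR2HSV)
# locks: darkish grey discs on white plate
g=cv2.cvtColor(im,cv2.COLOR_BGR2GRAY)
for c in((342,173),(395,188)):
    x,y=c; w=g[y-22:y+23,x-22:x+23]
    print(c, np.percentile(w,[2,10,50,90]))
    print(w[22,::2], w[::2,22])
for c in((183,178),(190,182),(202,180),(197,125)): print(c,hsv[c[1],c[0]])
E
```

```text
(342, 173) [ 68.  98. 166. 168.]
[168 168 168 129 107 125 125 124 124  99  69  69  69 105 124 124 123 123
 123 159 169 168 168] [167 167 166 125 122 122 109  83  68  68  69  69  69  69  71  92 117 125
  99 161 168 168 168]
(395, 188) [ 69. 100. 166. 168.]
[167 168 167  99 108 116 103  80  71  68  69  69  68  69  69  75  82  92
 126 161 168 167 167] [167 166 167 133 122 123 123 123 123 103  74  69  80 124 124 123 123 123
  97 147 168 168 167]
(183, 178) [ 15 144 110]
(190, 182) [16 98 57]
(202, 180) [ 17 112 144]
(197, 125) [ 67 175 109]
```

View pics/crop1.png

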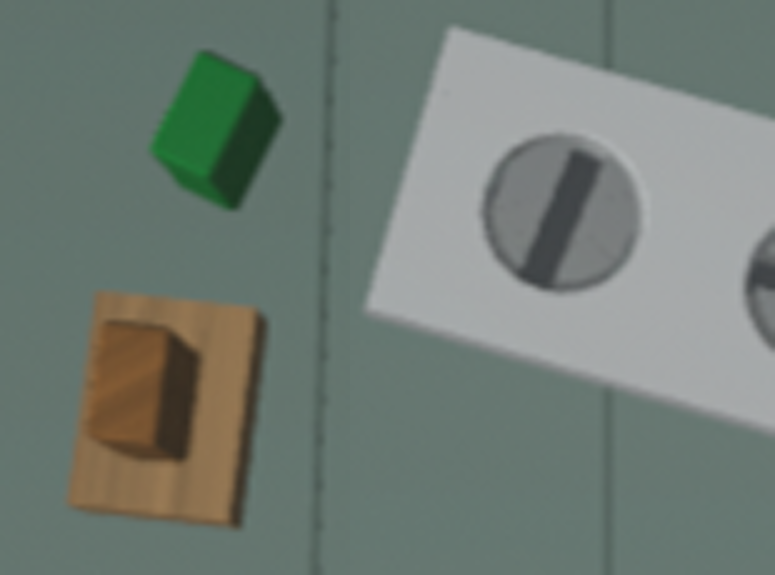

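The crop confirms three things: the wooden key stands in its stand (crop px about (128,383)), the green one beside it is not meant, and the left lock (crop (561,213)) has its slot across the row, so it is loose.

```bash
python3 - <<'E'
from h import *
o=np.array([155,100])
def rep(name,c,z):
    P=onz("top",np.array(c)/5+o-0.4,z); m=P.mean(0); e=P[3]-P[0]+P[2]-P[1]; f=P[1]-P[0]+P[2]-P[3]
    print(name,m.round(4),"x-edge",np.degrees(np.arctan2(e[1],e[0])).round(1),np.linalg.norm(e)/2,"y-edge",np.degrees(np.arctan2(f[1],f[0])).round(1),np.linalg.norm(f)/2)
rep("key",[(105,320),(168,328),(152,448),(88,437)],.078)
rep("stand",[(97,291),(260,309),(236,525),(70,506)],.026)
rep("green?",[(205,51),(260,76),(208,181),(152,149)],.068)
im=cv2.imread("pics/top0_raw.png"); g=cv2.cvtColor(im,cv2.COLOR_BGR2GRAY)
C=[]
for x,y in((342,173),(395,188)):
    w=np.zeros_like(g); w[y-24:y+25,x-24:x+25]=255
    d=((g<145)&(w>0)).astype(np.uint8); ct=max(cv2.findContours(d,0,1)[0],key=cv2.contourArea)
    p=onz("top",cv2.fitEllipse(ct)[0],.024)[0]
    s=((g<86)&(w>0)).astype(np.uint8); s=cv2.morphologyEx(s,cv2.MORPH_OPEN,np.ones((3,3))); sc=max(cv2.findContours(s,0,1)[0],key=cv2.contourArea)
    pts=onz("top",sc[:,0],.024)[:,:2]; vx=cv2.fitLine(pts.astype(np.float32),cv2.DIST_L2,0,.01,.01).ravel()
    rr=cv2.minAreaRect((pts*1000).astype(np.float32))
    print("lock",p.round(4),cv2.fitEllipse(ct)[1],"slot ctr",pts.mean(0).round(4),np.degrees(np.arctan2(vx[1],vx[0])).round(1),rr); C.append(p)
d=C[1]-C[0]; print("row",np.degrees(np.arctan2(d[1],d[0])),np.linalg.norm(d))
s=r.sense(); from scipy.spatial.transform import Rotation as Ro
q=s["tool_rot"]; print(Ro.from_quat([q[1],q[2],q[3],q[0]]).as_matrix().round(3), s["eef_pos"])
E
```

```text
key [0.5139 0.3027 0.078 ] x-edge 174.3 0.0414891602163992 y-edge -97.8 0.022262825830088245
stand [0.5137 0.3012 0.026 ] x-edge 175.4 0.08017496561819293 y-edge -95.7 0.061081927462253265
green? [0.6117 0.2812 0.068 ] x-edge 154.8 0.04066079068790246 y-edge -116.7 0.02237643264720587
lock [0.5337 0.0199 0.024 ] (30.240812301635742, 32.01303482055664) slot ctr [0.5314 0.02  ] -21.2 ((531.757568359375, 19.863489151000977), (11.486661911010742, 50.573272705078125), 68.71109771728516)
lock [ 0.5069 -0.0757  0.024 ] (30.483055114746094, 32.230201721191406) slot ctr [ 0.5074 -0.0747] 76.5 ((507.5150451660156, -74.5509262084961), (50.65070343017578, 8.724371910095215), 75.7755126953125)
row -105.69985052886003 0.09927333352358837
[[-0.939  0.344 -0.   ]
 [ 0.344  0.939 -0.001]
 [ 0.    -0.001 -1.   ]] [0.18887755 0.51624644 0.21817696]
```

```bash
cat >> h.py <<'E'
from scipy.spatial.transform import Rotation as Ro
def pose():
    s=r.sense(); q=s["tool_rot"]; return s,Ro.from_quat([q[1],q[2],q[3],q[0]])
def goal(p,yaw):
    """slide, twist (tool axes) to TCP p, tool x heading yaw deg, pointing straight down"""
    s,R=pose(); T=Ro.from_euler("z",yaw,degrees=True)*Ro.from_euler("x",180,degrees=True)
    print("t",round(float(s["clock"]),2),"slide",R.inv().apply(np.array(p)-s["eef_pos"]).round(4),"twist",(R.inv()*T).as_rotvec().round(4))
E
python3 -c "
from h import *
goal([.5138,.302,.11],175)"
```

```text
t 0.1 slide [-0.3788 -0.0894  0.1082] twist [-1.000e-03 -2.000e-04 -2.636e-01]
```

Call:
{"api": "jog_arm", "payload": {
  "slide": [
    [-0.038,-0.009,0.008],
    [-0.08,-0.019,0.018],
    [-0.125,-0.03,0.03],
    [-0.17,-0.04,0.044],
    [-0.215,-0.051,0.058],
    [-0.26,-0.061,0.072],
    [-0.305,-0.072,0.086],
    [-0.345,-0.082,0.098],
    [-0.379,-0.089,0.108],
    [-0.379,-0.089,0.108]
  ],
  "twist": [
    [0,0,-0.03],
    [0,0,-0.06],
    [0,0,-0.09],
    [0,0,-0.12],
    [0,0,-0.15],
    [0,0,-0.18],
    [0,0,-0.21],
    [0,0,-0.24],
    [0,0,-0.264],
    [0,0,-0.264]
  ],
  "fingers": 0,
  "newtons": 30
}}

```text
clock: 1.1
eef_pos: [0.5164, 0.2996, 0.1085]
tool_rot: [-0.001, 0.045, 0.999, -0.001]
force: [-0.3, -0.2, -0.4]
grip_width: 0.0929
```

```bash
python3 -c "
from h import *
goal([.5138,.302,.039],175)
shot('scene','s1',(300,130,460,290),4)"
```

```text
t 1.1 slide [0.0027 0.0023 0.0695] twist [-0.0022 -0.0015 -0.0022]
```

View pics/s1.png

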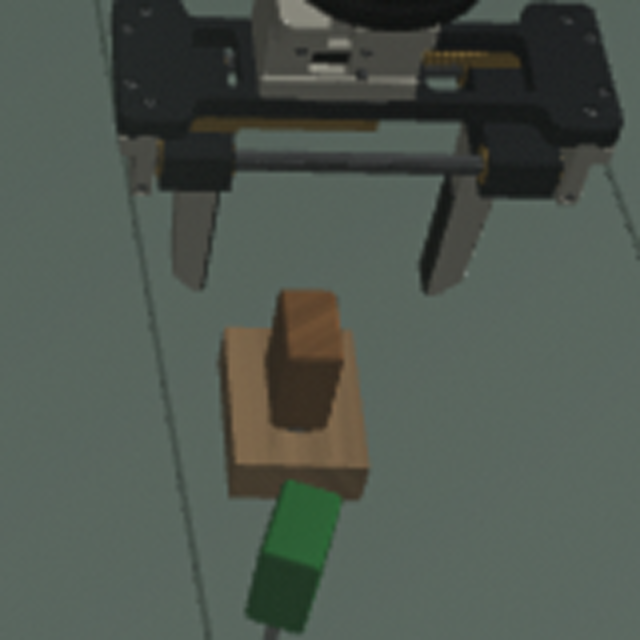

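The scene crop shows the key handle (308,360) centred between the open fingers (188/445), with the green one clear in front. Descending now.

Call:
{"api": "jog_arm", "payload": {
  "slide": [
    [0.001,0.001,0.006],
    [0.0027,0.0023,0.016],
    [0.0027,0.0023,0.028],
    [0.0027,0.0023,0.04],
    [0.0027,0.0023,0.051],
    [0.0027,0.0023,0.06],
    [0.0027,0.0023,0.066],
    [0.0027,0.0023,0.0695],
    [0.0027,0.0023,0.0695],
    [0.0027,0.0023,0.0695]
  ],
  "twist": [
    [0,0,0],
    [0,0,0],
    [-0.001,-0.001,-0.002],
    [-0.001,-0.001,-0.002],
    [-0.002,-0.0015,-0.002],
    [-0.002,-0.0015,-0.002],
    [-0.002,-0.0015,-0.002],
    [-0.002,-0.0015,-0.002],
    [-0.002,-0.0015,-0.002],
    [-0.002,-0.0015,-0.002]
  ]
}}

```text
clock: 2.15
eef_pos: [0.5125, 0.3034, 0.0399]
tool_rot: [0.0, 0.044, 0.999, 0.0]
force: [-0.1, -0.0, 0.6]
grip_width: 0.0927
```

Call:
{"api": "jog_arm", "payload": {
  "slide": [
    [0,0,0],
    [0,0,0],
    [0,0,0],
    [0,0,0],
    [0,0,0],
    [0,0,0],
    [0,0,0],
    [0,0,0],
    [0,0,0],
    [0,0,0]
  ],
  "twist": [
    [0,0,0],
    [0,0,0],
    [0,0,0],
    [0,0,0],
    [0,0,0],
    [0,0,0],
    [0,0,0],
    [0,0,0],
    [0,0,0],
    [0,0,0]
  ],
  "fingers": 255,
  "newtons": 35
}}

```text
clock: 3.15
eef_pos: [0.5125, 0.3034, 0.0399]
tool_rot: [0.0, 0.044, 0.999, 0.0]
force: [-0.6, 0.9, -0.1]
grip_width: 0.0258
```

```bash
python3 -c "
from h import *
print(r.sense()['eef_pos'])
goal([.5138,.302,.10],175)"
```

```text
[0.51247844 0.30341335 0.03986539]
t 3.15 slide [-0.0014 -0.0013 -0.0601] twist [ 0.0004  0.0001 -0.0002]
```

Call:
{"api": "jog_arm", "payload": {
  "slide": [
    [0,0,-0.004],
    [0,0,-0.01],
    [0,0,-0.018],
    [0,0,-0.026],
    [0,0,-0.034],
    [0,0,-0.042],
    [0,0,-0.05],
    [0,0,-0.057],
    [0,0,-0.06],
    [0,0,-0.06]
  ],
  "twist": [
    [0,0,0],
    [0,0,0],
    [0,0,0],
    [0,0,0],
    [0,0,0],
    [0,0,0],
    [0,0,0],
    [0,0,0],
    [0,0,0],
    [0,0,0]
  ]
}}

```text
clock: 4.15
eef_pos: [0.5126, 0.3035, 0.1003]
tool_rot: [0.0, 0.044, 0.999, 0.0]
force: [-1.1, 1.0, -1.2]
grip_width: 0.026
```

```bash
python3 -c "
from h import *
print(r.sense()['grip_width'],r.sense()['force'])
goal([.5332,.020,.10],175-16)"
```

```text
0.026028690354146886 [-1.14899046  0.98098955 -1.17451884]
t 4.15 slide [-4.520e-02 -2.806e-01  1.000e-04] twist [0.0009 0.0006 0.279 ]
```

Call:
{"api": "jog_arm", "payload": {
  "slide": [
    [-0.003,-0.02,0],
    [-0.008,-0.05,0],
    [-0.014,-0.085,0],
    [-0.02,-0.122,0],
    [-0.026,-0.16,0],
    [-0.032,-0.197,0],
    [-0.038,-0.234,0],
    [-0.042,-0.262,0],
    [-0.045,-0.278,0],
    [-0.0452,-0.2806,0]
  ],
  "twist": [
    [0,0,0.02],
    [0,0,0.05],
    [0,0,0.085],
    [0,0,0.12],
    [0,0,0.16],
    [0,0,0.196],
    [0,0,0.23],
    [0,0,0.26],
    [0,0,0.277],
    [0.001,0,0.279]
  ]
}}

```text
clock: 5.15
eef_pos: [0.5331, 0.0184, 0.0999]
tool_rot: [0.0, 0.183, 0.983, -0.0]
force: [-0.0, -0.0, -1.5]
grip_width: 0.0261
```

```bash
python3 -c "
from h import *
goal([.5332,.020,.075],159)
shot('scene','s2',(130,160,310,300),4)
shot('top','t2')
"
```

```text
t 5.15 slide [0.0005 0.0015 0.0249] twist [-0.0004  0.0002 -0.0024]
```

View pics/s2.png

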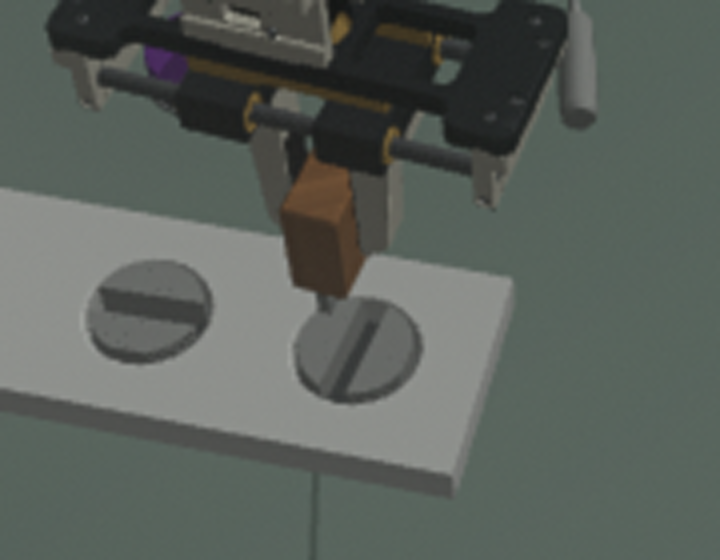

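The key is held upright above the loose lock; its lower front edge is at (295,278)-(352,297), the lock disc is centred at about (357,346), and the slot runs the same way as the blade. I'll cross-check the positions from this second view.

```bash
python3 -c "
from h import *
o=np.array([130,160])-.4
print('lock',onz('scene',np.array([357,347])/4+o,.024))
s,R=pose(); h=R.apply([-1,0,0]); p=s['eef_pos']
print('front bottom corners',e:=onz('scene',np.array([[293,278],[351,297]])/4+o,p[2]-.014), 'mid',e.mean(0),'expected',p+h*.021)
print('slot ends', onz('scene',np.array([[332,393],[378,306]])/4+o,.024))
"
```

```text
lock [[0.54080976 0.02103172 0.024     ]]
front bottom corners [[ 5.48022208e-01 -5.42922825e-04  8.59027254e-02]
 [ 5.59684367e-01  2.42157652e-02  8.59027254e-02]] mid [0.55385329 0.01183642 0.08590273] expected [0.55257003 0.01253938 0.09990421]
slot ends [[0.56520758 0.01024486 0.024     ]
 [0.51830625 0.03037881 0.024     ]]
```

```bash
python3 - <<'E'
from h import *
im=cv2.imread("pics/scene0_raw.png"); g=cv2.cvtColor(im,cv2.COLOR_BGR2GRAY)
def arr(n,P): return proj(n,P).round(1)
a=np.linspace(0,2*np.pi,60)
def ov(im,n,c,z,o,f,s=5):
    u0,v0,u1,v1=o; w=cv2.resize(im[v0:v1,u0:u1],None,fx=s,fy=s,interpolation=cv2.INTER_CUBIC)
    P=np.c_[c[0]+.0265*np.cos(a),c[1]+.0265*np.sin(a),np.full(60,z)]
    q=((proj(n,P)-[u0,v0]+.5)*s).astype(np.int32); cv2.polylines(w,[q],True,(0,0,255),1); return w
A=ov(im,"scene",(.5337,.0199),.024,(185,220,260,290),0)
t=cv2.imread("pics/top0_raw.png"); B=ov(t,"top",(.5337,.0199),.024,(305,138,380,208),0)
cv2.imwrite("pics/ov.png",np.hstack([A,B]))
# bright plate vs darker cam in scene
x,y=219,247
w=np.zeros_like(g); w[y-20:y+21,x-22:x+23]=255
print(g[y,x-22:x+23:2])
d=((g<g[y,x-22]-18)&(w>0)).astype(np.uint8); ct=max(cv2.findContours(d,0,1)[0],key=cv2.contourArea)
e=cv2.fitEllipse(ct); print(e,onz("scene",e[0],.024),onz("scene",e[0],.022))
E
```

```text
[134 134 135 111  96  97  97  97  96  80  78  54  68  98  97  97  97  96
  81  91 134 133 133]
((218.97207641601562, 247.21067810058594), (26.288787841796875, 31.933252334594727), 78.72096252441406) [[0.54273005 0.02127204 0.024     ]] [[0.54128168 0.02107897 0.022     ]]
```

View pics/ov.png

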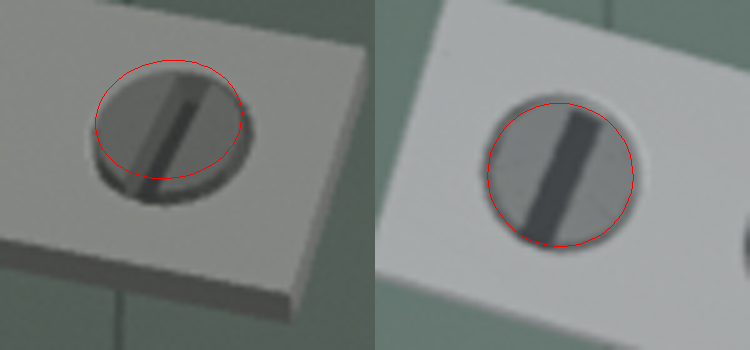

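The overlay agrees in the top view, but in the scene view the disc sits about 8 mm further out. I'll triangulate a few shared corners to find out which view, or which height, is off.

```bash
python3 - <<'E'
from h import *
def tri(name,ut,us,z):
    L=[]
    for n,u in(("top",ut),("scene",us)):
        K,R,t=cam(n); c=-R.T@t; d=R.T@np.linalg.inv(K)@np.array([u[0],u[1],1.]); L.append((c,d/np.linalg.norm(d)))
    M=sum(np.eye(3)-np.outer(d,d) for c,d in L); b=sum((np.eye(3)-np.outer(d,d))@c for c,d in L); p=np.linalg.solve(M,b)
    res=[np.linalg.norm((np.eye(3)-np.outer(d,d))@(p-c)) for c,d in L]
    print(name,p.round(4),np.round(res,4),"| top@z",onz("top",ut,z)[0].round(4)[:2],"scene@z",onz("scene",us,z)[0].round(4)[:2])
tri("plate near robot",(303,191.6),(257.4-.4,229.6-.4),.020)
tri("plate far",(319.4-.4,135-.4),(243-.4,278.6-.4),.020)
tri("lock",(341.9,172.3),(219,247.2),.023)
o=np.array([155,100])-.4; q=np.array([300,130])-.4
tri("stand A",np.array((97,291))/5+o,np.array((366,466))/4+q,.026)
tri("stand B",np.array((260,309))/5+o,np.array((229,466))/4+q,.026)
tri("stand C",np.array((236,525))/5+o,np.array((222,328))/4+q,.026)
tri("key topA",np.array((105,320))/5+o,np.array((341,358))/4+q,.078)
tri("key topB",np.array((168,328))/5+o,np.array((274,357))/4+q,.078)
tri("key topD",np.array((88,437))/5+o,np.array((335,292))/4+q,.078)
im=cv2.imread("pics/top0_raw.png"); js=cv2.imread("pics/scene0_raw.png"); c=[]
for i in(im,js):
    h=cv2.cvtColor(i,cv2.COLOR_BGR2HSV); m=cv2.inRange(h,(125,80,20),(155,255,255)); ct=max(cv2.findContours(m,0,1)[0],key=cv2.contourArea); e=cv2.fitEllipse(cv2.convexHull(ct)); c.append(e[0]); 
tri("purple",c[0],c[1],.02)
E
```

```text
plate near robot [0.4987 0.0903 0.0145] [0.0007 0.0007] | top@z [0.498  0.0898] scene@z [0.503 0.091]
plate far [0.6059 0.0617 0.0165] [0.0005 0.0005] | top@z [0.6049 0.0614] scene@z [0.6081 0.0624]
lock [0.5357 0.0193 0.0145] [0.0011 0.0011] | top@z [0.5342 0.0192] scene@z [0.542  0.0212]
stand A [0.5576 0.3298 0.0216] [0.0004 0.0004] | top@z [0.5566 0.3282] scene@z [0.5606 0.3289]
stand B [0.5521 0.2693 0.0191] [0.0003 0.0003] | top@z [0.5507 0.2677] scene@z [0.5569 0.268 ]
stand C [0.4716 0.2772 0.0187] [0.0019 0.0019] | top@z [0.4707 0.2739] scene@z [0.4773 0.2774]
key topA [0.5366 0.3137 0.0741] [0.001 0.001] | top@z [0.5358 0.3116] scene@z [0.5395 0.3135]
key topB [0.5338 0.2882 0.0741] [0.0023 0.0023] | top@z [0.5332 0.2897] scene@z [0.5372 0.2847]
key topD [0.4961 0.3191 0.0707] [0.0013 0.0013] | top@z [0.495  0.3159] scene@z [0.5021 0.3181]
purple [ 0.3496 -0.0583  0.0176] [0.004 0.004] | top@z [ 0.3498 -0.0537] scene@z [ 0.3513 -0.0618]
```

The scene camera reads about 3–6 mm further in x than the top camera, which is calibration error in the direction along the slot, where there is room. Across the slot both agree. I'll take x in between, hover just above the cam and look.

Call:
{"api": "jog_arm", "payload": {
  "slide": [
    [0,0.001,0.004],
    [-0.001,0.002,0.01],
    [-0.001,0.002,0.017],
    [-0.001,0.002,0.024],
    [-0.001,0.002,0.03],
    [-0.001,0.002,0.035],
    [-0.001,0.002,0.038],
    [-0.001,0.002,0.04],
    [-0.001,0.002,0.04],
    [-0.001,0.002,0.04]
  ],
  "twist": [
    [0,0,0],
    [0,0,0],
    [0,0,0],
    [0,0,0],
    [0,0,0],
    [0,0,0],
    [0,0,0],
    [0,0,0],
    [0,0,0],
    [0,0,0]
  ]
}}

```text
clock: 6.25
eef_pos: [0.5347, 0.0215, 0.0601]
tool_rot: [0.0, 0.182, 0.983, -0.0]
force: [-0.6, -0.4, -0.6]
grip_width: 0.026
```

```bash
python3 -c "
from h import *
goal([.535,.0205,.037],159)
shot('scene','s3',(170,190,270,290),6)
"
```

```text
t 6.25 slide [-0.0006 -0.0009  0.0231] twist [-0.0001  0.0004 -0.0003]
```

View pics/s3.png

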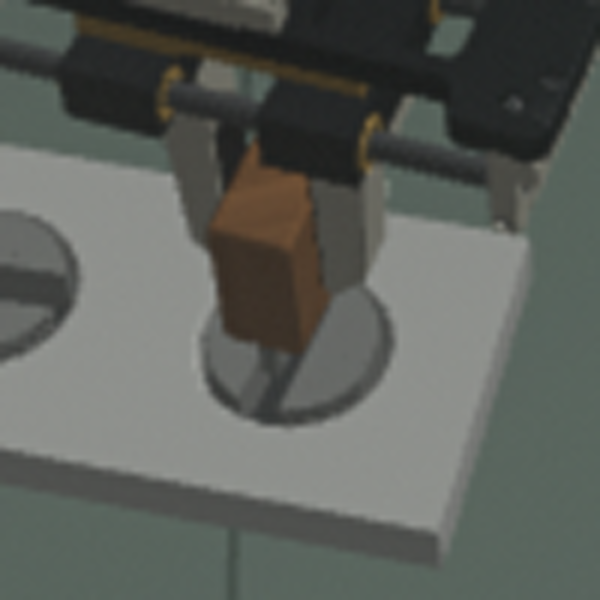

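```bash
python3 -c "
from h import *
o=np.array([170,190])-.4
s,R=pose(); p=s['eef_pos']; h=R.apply([-1,0,0]); n=R.apply([0,1,0])
f=lambda u,z:onz('scene',np.array(u)/6+o,z)[0]
b=f((270,372),.030); e=f((258,413),.024); c=f((297,352),.024)
print('blade front',b,'expected',p+h*.018); print('slot end',e,'disc c (approx)',c)
for nm,d in(('end-blade',e-b),('disc-key',c-(b-h*.018))): print(nm,'along',d@h,'across',d@n)
m=f((230,340),.046);k=f((298,355),.046); print('shoulder front mid',(m+k)/2,'exp',p+h*.021)
"
```

```text
blade front [0.55617109 0.01420649 0.03      ] expected [0.55158616 0.01507358 0.06012762]
slot end [0.56645731 0.01026814 0.024     ] disc c (approx) [0.54507684 0.02152681 0.024     ]
end-blade along 0.01101152729908087 across 1.343863962000682e-05
disc-key along 0.005015403651312446 across 0.0028538624835019854
shoulder front mid [0.55873613 0.014007   0.046     ] exp [0.55438653 0.0139975  0.06012905]
```

The blade (270,372) lines up across the slot, whose near end is at (258,413). It needs about 2 mm more along the slot. Lowering.

Call:
{"api": "jog_arm", "payload": {
  "slide": [
    [-0.001,0,0.001],
    [-0.002,0,0.003],
    [-0.002,0,0.006],
    [-0.002,0,0.009],
    [-0.002,0,0.012],
    [-0.002,0,0.015],
    [-0.002,0,0.018],
    [-0.002,0,0.02],
    [-0.002,0,0.0215],
    [-0.002,0,0.0215]
  ],
  "twist": [
    [0,0,0],
    [0,0,0],
    [0,0,0],
    [0,0,0],
    [0,0,0],
    [0,0,0],
    [0,0,0],
    [0,0,0],
    [0,0,0],
    [0,0,0]
  ]
}}

```text
clock: 7.3
eef_pos: [0.5365, 0.0208, 0.0384]
tool_rot: [0.0, 0.182, 0.983, -0.0]
force: [-0.4, -0.8, -0.5]
grip_width: 0.0254
```

In by about 15.6 mm with no force. Turning clockwise (tool +z).

Call:
{"api": "jog_arm", "payload": {
  "slide": [
    [0,0,0.0005],
    [0,0,0.0005],
    [0,0,0.0005],
    [0,0,0.0005],
    [0,0,0.0005],
    [0,0,0.0005],
    [0,0,0.0005],
    [0,0,0.0005],
    [0,0,0.0005],
    [0,0,0.0005]
  ],
  "twist": [
    [0,0,0.03],
    [0,0,0.09],
    [0,0,0.17],
    [0,0,0.25],
    [0,0,0.33],
    [0,0,0.41],
    [0,0,0.49],
    [0,0,0.57],
    [0,0,0.65],
    [0,0,0.7]
  ],
  "newtons": 45
}}

```text
clock: 8.3
eef_pos: [0.5371, 0.021, 0.0381]
tool_rot: [0.001, 0.51, 0.86, 0.0]
force: [1.0, 0.4, -2.8]
grip_width: 0.0257
```

```bash
python3 -c "
from h import *
s=r.sense(); print(s['ft_torque'],s['force']); goal([.5365,.0208,.0379],159-84.7-6)"
```

```text
[ 0.28088059 -0.44666474  0.04790635] [ 1.03721236  0.40134684 -2.78556015]
t 8.3 slide [ 0.0001 -0.0006  0.0002] twist [1.600e-03 1.000e-04 8.797e-01]
```

Call:
{"api": "jog_arm", "payload": {
  "slide": [
    [0,0,0],
    [0,0,0],
    [0,0,0],
    [0,0,0],
    [0,0,0],
    [0,0,0],
    [0,0,0],
    [0,0,0],
    [0,0,0],
    [0,0,0]
  ],
  "twist": [
    [0,0,0.03],
    [0,0,0.1],
    [0,0,0.2],
    [0,0,0.3],
    [0,0,0.4],
    [0,0,0.5],
    [0,0,0.6],
    [0,0,0.7],
    [0,0,0.78],
    [0,0,0.82]
  ]
}}

```text
clock: 9.3
eef_pos: [0.5384, 0.0209, 0.0385]
tool_rot: [0.001, 0.811, 0.585, 0.002]
force: [3.7, 0.1, -4.4]
grip_width: 0.026
```

```bash
python3 -c "
from h import *
s=r.sense(); print(s['ft_torque'],s['force']); goal([.5365,.0208,.0379],159-84.7-6)"
```

```text
[-0.02570437 -0.88521866  0.11364589] [ 3.73128825  0.07040445 -4.39083625]
t 9.3 slide [-0.0007 -0.0018  0.0006] twist [ 0.0044 -0.0015  0.0567]
```

Call:
{"api": "jog_arm", "payload": {
  "slide": [
    [0,0,0],
    [0,0,0],
    [0,0,0],
    [0,0,0],
    [0,0,0],
    [0,0,0],
    [0,0,0],
    [0,0,0],
    [0,0,0],
    [0,0,0]
  ],
  "twist": [
    [0,0,0.01],
    [0,0,0.03],
    [0,0,0.05],
    [0,0,0.07],
    [0,0,0.08],
    [0,0,0.09],
    [0,0,0.1],
    [0,0,0.11],
    [0,0,0.12],
    [0,0,0.12]
  ]
}}

```text
clock: 10.3
eef_pos: [0.5385, 0.0209, 0.0386]
tool_rot: [0.001, 0.845, 0.535, 0.002]
force: [2.5, -0.7, 0.6]
grip_width: 0.0259
```

```bash
python3 -c "
from h import *
s=r.sense(); print(s['ft_torque'],s['force']); goal([.5365,.0208,.0379],159-84.7-6)
shot('scene','s4',(140,180,280,290),5)"
```

```text
[-0.15192779 -0.63571358  0.03645112] [ 2.4613077  -0.6705191   0.57110871]
t 10.3 slide [-0.001  -0.0018  0.0007] twist [ 0.0046 -0.0018 -0.0637]
```

View pics/s4.png

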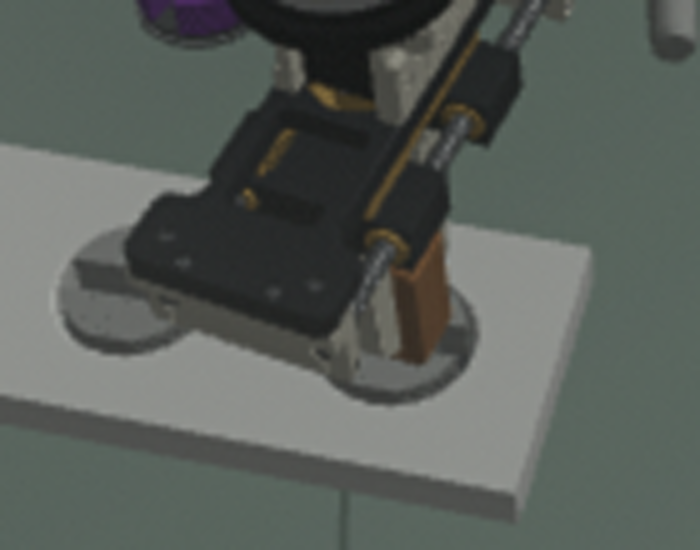

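The key stands in the loose lock, whose slot end at (465,345) now looks along the row. The torque hasn't risen as it would against a stop, so I'll turn a little more.

Call:
{"api": "jog_arm", "payload": {
  "slide": [
    [0,0,0],
    [0,0,0],
    [0,0,0],
    [0,0,0],
    [0,0,0],
    [0,0,0],
    [0,0,0],
    [0,0,0],
    [0,0,0],
    [0,0,0]
  ],
  "twist": [
    [0,0,0.01],
    [0,0,0.02],
    [0,0,0.03],
    [0,0,0.04],
    [0,0,0.05],
    [0,0,0.06],
    [0,0,0.07],
    [0,0,0.08],
    [0,0,0.08],
    [0,0,0.08]
  ]
}}

```text
clock: 11.35
eef_pos: [0.5391, 0.0206, 0.0388]
tool_rot: [0.002, 0.866, 0.501, 0.003]
force: [6.4, -3.1, -0.9]
grip_width: 0.0257
```

```bash
python3 -c "
from h import *
s=r.sense(); print(s['ft_torque'],s['force']); goal([.5385,.0208,.0379],159-84.7-6)"
```

```text
[-0.69522623 -1.18085656  0.50571323] [ 6.40248895 -3.10939239 -0.88344003]
t 11.35 slide [-0.0001 -0.0006  0.0008] twist [ 0.0061 -0.002  -0.1428]
```

The torque rose to 0.5 N m, so it is against the stop. I'll ease back inside the idle play, then open.

Call:
{"api": "jog_arm", "payload": {
  "slide": [
    [0,0,0],
    [0,0,0],
    [0,0,0],
    [0,0,0],
    [0,0,0],
    [0,0,0],
    [0,0,0],
    [0,0,0],
    [0,0,0],
    [0,0,0]
  ],
  "twist": [
    [0,0,-0.01],
    [0,0,-0.02],
    [0,0,-0.03],
    [0,0,-0.04],
    [0,0,-0.05],
    [0,0,-0.06],
    [0,0,-0.07],
    [0,0,-0.07],
    [0,0,-0.07],
    [0,0,-0.07]
  ]
}}

```text
clock: 12.35
eef_pos: [0.5387, 0.0206, 0.0385]
tool_rot: [0.002, 0.848, 0.531, 0.002]
force: [0.8, 0.3, -1.4]
grip_width: 0.0256
```

```bash
python3 -c "
from h import *
s=r.sense(); print(s['ft_torque'],s['force'])"
```

```text
[-0.03793003  0.12434625  0.00682975] [ 0.83268017  0.31083992 -1.37873837]
```

Call:
{"api": "jog_arm", "payload": {
  "slide": [
    [0,0,0],
    [0,0,0],
    [0,0,0],
    [0,0,0],
    [0,0,0],
    [0,0,0],
    [0,0,0],
    [0,0,0],
    [0,0,0],
    [0,0,0]
  ],
  "twist": [
    [0,0,0],
    [0,0,0],
    [0,0,0],
    [0,0,0],
    [0,0,0],
    [0,0,0],
    [0,0,0],
    [0,0,0],
    [0,0,0],
    [0,0,0]
  ],
  "fingers": 0
}}

```text
clock: 13.35
eef_pos: [0.5387, 0.0206, 0.0385]
tool_rot: [0.002, 0.847, 0.531, 0.002]
force: [0.0, 0.3, -0.9]
grip_width: 0.0922
```

Call:
{"api": "jog_arm", "payload": {
  "slide": [
    [0,0,-0.005],
    [0,0,-0.015],
    [0,0,-0.03],
    [0,0,-0.05],
    [0,0,-0.07],
    [0,0,-0.09],
    [0,0,-0.11],
    [0,0,-0.13],
    [0,0,-0.145],
    [0,0,-0.15]
  ],
  "twist": [
    [0,0,0],
    [0,0,0],
    [0,0,0],
    [0,0,0],
    [0,0,0],
    [0,0,0],
    [0,0,0],
    [0,0,0],
    [0,0,0],
    [0,0,0]
  ]
}}

```text
clock: 14.35
eef_pos: [0.5386, 0.0207, 0.1908]
tool_rot: [0.003, 0.847, 0.531, 0.003]
force: [0.1, -0.2, -1.0]
grip_width: 0.0929
```

```bash
python3 -c "
from h import *
shot('scene','s5',(130,170,270,290),5); R=pose()[1]; print(R.inv().apply([-.15,.25,.03]),r.sense()['eef_pos'])"
```

```text
[ 0.15953358 -0.24384416 -0.03144939] [0.53848522 0.02073297 0.19056813]
```

View pics/s5.png

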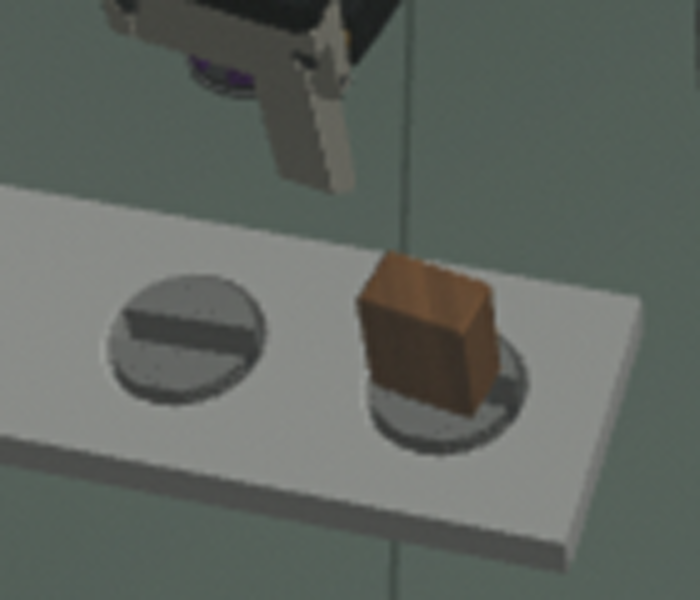

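The key stands upright on the loose cam (430,340), with the slot end showing at (505,390) along the row; the seated lock is unchanged. I'll pull the arm aside for a last look from above.

Call:
{"api": "jog_arm", "payload": {
  "slide": [
    [0.008,-0.012,0],
    [0.02,-0.03,0],
    [0.036,-0.055,0],
    [0.054,-0.083,0],
    [0.072,-0.11,0],
    [0.09,-0.138,0],
    [0.108,-0.165,0],
    [0.12,-0.185,0],
    [0.13,-0.2,0],
    [0.13,-0.2,0]
  ],
  "twist": [
    [0,0,0],
    [0,0,0],
    [0,0,0],
    [0,0,0],
    [0,0,0],
    [0,0,0],
    [0,0,0],
    [0,0,0],
    [0,0,0],
    [0,0,0]
  ]
}}

```text
clock: 15.4
eef_pos: [0.4134, 0.2264, 0.1887]
tool_rot: [0.002, 0.847, 0.532, 0.002]
force: [-0.4, -1.1, -0.2]
grip_width: 0.093
```

```bash
python3 -c "
from h import *
shot('top','t5',(295,125,425,225),6)"
```

```text
(no output)
```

View pics/t5.png

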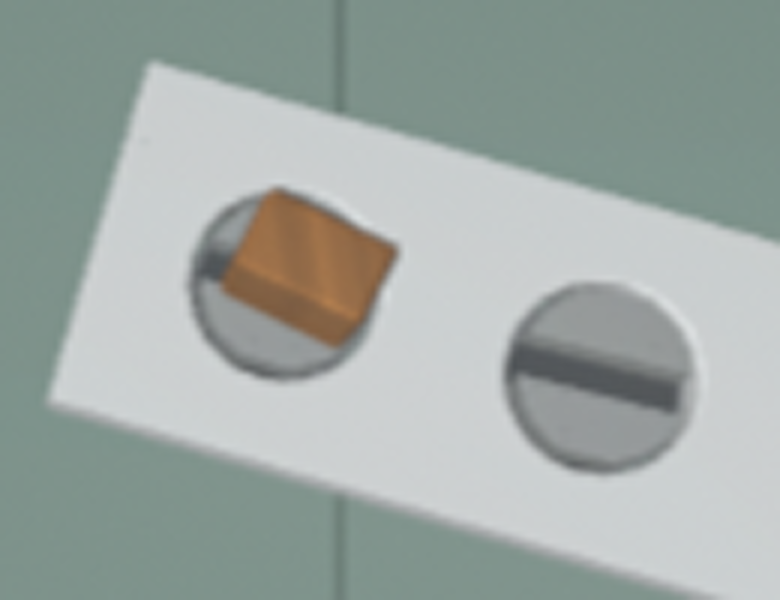

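From above, the loose lock's slot end (215,262) lies on the row line through its centre (284,284): about 17.7° against 16.4° for the row, so it is home. The key is standing in it and the arm is clear.

```bash
python3 -c "
from h import *
print(r.sign_off())"
```

```text
the job is handed in; nothing more can be done
None
```

The loose (left) lock is turned home and the key is left standing in it. I took the wooden key from its stand, put the blade in the slot, turned it clockwise to the stop, let go and pulled the arm clear. The job was handed in at about 15.5 s.

**Last checks**
- **At the stop:** the wrist torque rose to 0.5 N m against about 0.07 N m while turning, so the lock met its stop. I eased back within the idle play before opening the fingers.
- **Slot direction:** from above, the visible slot end lies within about 1–2° of the row of locks. This was read by eye from a crop.
- **Everything else:** the key stands upright with its shoulder on the cam. The other lock looks unchanged in the last picture, and I did not go near the green key or the purple lock.

**Disagreement:** the two cameras differed by about 3–8 mm in x. I used a middle value and aligned the blade from a close view. While turning, the key drifted about 2 mm further in x, so the lock's true centre was probably a little beyond my value. Contact forces stayed under about 8 N.

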